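# Load the seasoning caddy in order of height

### The arm

A 6-joint arm with a two-finger parallel gripper is mounted at the origin on a cart in front of the work surface, level with it; the furniture and walls round the work are solid. World frame = base frame: x ahead of the robot, y to its left, z up, the work surface at z = 0. Lengths are in m, angles in rad, forces in N, time in s.
With the tool pointing down it reaches from about 0.35 to 0.85 m from the base axis. Payload 8.1 kg.
Tool frame: the origin (TCP) lies where the fingers leave the gripper's body, on its centre line; the fingertips stand 73 mm ahead of it and the grasp point (between the pads) lies 54 mm ahead of it; z points along the fingers, y is the direction in which the jaws open and shut (so a half turn about z gives the same grasp; the last joint's range is limited). The gripper opens to 85 mm and grips with 20 to 120 N. Pads are 22 mm wide; open, the fingers measure 114 mm over their backs; the gripper's body (76 mm by 85 mm) begins 54 mm behind the grasp point. The pads swing forward as they close: fully open they stand 13 mm farther back than shut.
Start: joints at [-1.277, 0.13, 1.488, -0, 1.523, -0.085], TCP at [0.222, -0.557, 0.304] pointing down, gripper open.
Joint ranges: [-2.96, 2.96], [-0.89, 2.26], [0.02, 2.5], [-1.34, 4.48], [0, 2.73], [-2.66, 2.66]. Speed limits (rad/s): [2.39, 2.39, 2.79, 3.14, 3.14, 3.14].

### API

Orientations are given as a unit quaternion [x, y, z, w].
In Python, from plant import * gives the robot as it stands.
- The arm moves only by the tool play_rows, never from a script. Its argument "deltas" is a list of rows, each a list of 7 numbers: the shift along the tool's x, y, z in mm, then the turn, a rotation vector about the tool's x, y, z in rad, then the closure, from 0 (fully open) to 1 (shut). A call has 1 to 8 rows; each row shifts and turns the commanded pose from where the row before left it, along the tool's axes as they then stand; what a row does not reach is not made up. A row lasts 1/12 s, in which the tool goes at most 41.7 mm and 7.16 degrees, less where a joint would pass 70% of its speed; a pose out of reach is approached as far as the arm can. A call with a gripper value outside its range is refused whole. The fingers move at their own pace and stop on an object; the grip force is fixed at half the most. Time passes only in rows, so rows that do not move let the fingers close. It gives the time, the measured TCP pose, the force and the opening at its end, in the units of the state.
- read_state(): the state, without advancing time (a new reading comes with each control period).
- get_image(name): name is "scene" or "top"; returns a dict with "frame" (420x560x3 uint8, blue, green, red), "fovy" (degrees; the focal length in pixels is half the picture's height over the tangent of half this angle, whatever the lens; pixels are square), "cx", "cy" (the principal point, pixels), "extrinsics" (4x4, takes a point from camera to world coordinates). Camera axes: x right, y up, looking along -z (the intrinsics and any distortion apply to the point x, -y, -z); pixel columns grow to the right and rows downward; lengths in m; the calibration is good to about 2 mm. A picture is of the moment at which its call begins. There is no depth.
- sign_off(): hands the job in, once; it reports no verdict.
The state is a dict: "t": time; "q": joint angles; "joint_velocities": joint speeds; "tau": joint torques, N m; "ee_pos": TCP position; "orientation": TCP orientation; "wrist_force": force on the tool from outside, world axes, zero at the start; "moment": the same for the moment, N m; "opening": opening from 0.0 (shut) to 1.0 (fully open).
Only numpy, scipy, OpenCV 4.12 (cv2) and the standard library are available. Lean on these libraries where they do the work, as an engineer would, in place of code of your own. Each camera call takes 0.05 s, during which the arm holds its last target. There are 200 camera calls.

### The job

Get the seasoning caddy ready for service: stand the spice jar, the two squeeze bottles and the pepper mill from the wooden table upright in its four bays, one to a bay, in order of height, with the shortest at the end where the wire rail is low and the tallest at the end where the rail is high, so that each is held as high up as it needs. Do not tip any of them over, and leave the ramekin and the patterned bowl where they stand.

Things in the scene. Friction and masses are not known exactly. Their poses are not given: they have to be found in the camera images.
- spice_jar: Spice jar, round, 58 mm diameter, 94 mm tall: red-brown contents, body straight up to 78 mm, then a pale steel screw cap of 52 mm diameter. About 0.19 kg. It can be gripped round the top of its body from above. Its origin is the centre of its underside, z up along its axis when it stands upright, as it does at the start.
- small_squeeze_bottle: Small mustard-brown sauce squeeze bottle, 158 mm tall: round body 50 mm in diameter to about 96 mm, a cap of 39 mm diameter from 98 to 122 mm where it can be gripped from above, then a thin nozzle (16 mm wide at its foot) up to 158 mm. About 0.22 kg. Its origin is the centre of its underside, z up along its axis when it stands upright, as it does at the start.
- large_squeeze_bottle: Large mustard-brown sauce squeeze bottle, 196 mm tall: round body 53 mm in diameter to about 133 mm, a cap of 41 mm diameter from 133 to 158 mm where it can be gripped from above, then a thin nozzle (17 mm wide at its foot) up to 196 mm. About 0.22 kg. Its origin is the centre of its underside, z up along its axis when it stands upright, as it does at the start.
- pepper_mill: Dark turned wooden pepper mill, 217 mm tall: foot 56 mm in diameter, body about 44 mm, a round head whose upper part is 32 mm in diameter from 177 to 206 mm (a place to grip it from above), a small metal stud of 12 mm on top up to 217 mm. The head does not turn. About 0.33 kg. Its origin is the centre of its underside, z up along its axis when it stands upright, as it does at the start.
- bay_1: End bay at the low end of the caddy, a steel wire rack (340 x 92 mm) fixed to the table with four bays in a row, 82 mm apart. The wire rail round it and the cross wires between bays rise evenly from 40 mm above the table at this end to 105 mm at the other; here 40 to 56 mm. Origin: centre of its pad's top; x points along the row towards the high end, z up.
- bay_2: The bay next to bay_1; rail 56 to 73 mm above the table. Every bay is open at the top, has a black ribbed rubber pad as floor, 12 mm above the table, and 76 mm clear between the wires along the row, 80 mm across it. Origin: centre of its pad's top; x points along the row towards the high end, z up.
- bay_3: The bay between bay_2 and bay_4, like bay_2; rail 73 to 89 mm above the table. Origin: centre of its pad's top; x points along the row towards the high end, z up.
- bay_4: The end bay at the high end of the caddy, like bay_2; rail 89 to 105 mm above the table. Origin: centre of its pad's top; x points along the row towards the high end, z up.
- ramekin: Bystander: white fluted porcelain ramekin, 68 mm diameter, 41 mm tall, standing loose on the table. Origin: centre of its underside.
- bowl: Bystander: patterned stoneware bowl, 148 mm diameter, 64 mm tall, standing loose on the table. Origin: centre of its underside.
Not all that is in view belongs to the job. Leave any green look-alike of the large_squeeze_bottle alone. What is shaped like the spice_jar but yellow is not meant.

How it is judged:
At the end, for the whole second after the job is handed in: The spice jar stands in bay_1, the small squeeze bottle in bay_2, the large squeeze bottle in bay_3 and the pepper mill in bay_4: each within 20 mm of its bay's centre, on the pad (within 6 mm in height), upright within 0.1 rad, released and at rest (horizontal distance between spice_jar and bay_1 below 0.02 m and z of spice_jar in the frame of bay_1 between -0.006 and 0.006 m and angle between each of spice_jar, small_squeeze_bottle, large_squeeze_bottle, pepper_mill's own z axis and vertical below 0.1 rad and linear speed of each of spice_jar, small_squeeze_bottle, large_squeeze_bottle, pepper_mill below 0.02 m/s and angular speed of each of spice_jar, small_squeeze_bottle, large_squeeze_bottle, pepper_mill below 0.2 rad/s and horizontal distance between small_squeeze_bottle and bay_2 below 0.02 m and z of small_squeeze_bottle in the frame of bay_2 between -0.006 and 0.006 m and horizontal distance between large_squeeze_bottle and bay_3 below 0.02 m and z of large_squeeze_bottle in the frame of bay_3 between -0.006 and 0.006 m and horizontal distance between pepper_mill and bay_4 below 0.02 m and z of pepper_mill in the frame of bay_4 between -0.006 and 0.006 m); the robot touches nothing.
It fails at once if one of the four is tipped over (leans more than 0.6 rad) (angle between any of spice_jar, small_squeeze_bottle, large_squeeze_bottle, pepper_mill's own z axis and vertical above 0.6 rad).
It fails at once if the ramekin is shifted by more than 25 mm (distance of ramekin from where it was at the start of the episode above 0.025 m).
It fails at once if the bowl is shifted by more than 25 mm (distance of bowl from where it was at the start of the episode above 0.025 m).
It also fails if it takes over 112 s, if anything falls off the work surface, if the arm or the gripper's body presses on something with over 40 N, if the wrist force passes 120 N, or if a joint passes its speed limit or range.

## Working session

There is one attempt and no reset: what is moved stays moved. The work goes in short steps, Python scripts to look and compute and a tool call to move; the robot and the scene stay as the last step left them, time stands still between calls to the robot, and variables do not carry over. Pictures are saved under pics/ and viewed, on a budget of 14 in all, crops included, one or two more only if the job needs it, and the job is handed in when it is done.

Besides the shell and the picture viewer there is one more tool, called after ">>>" as name([rows], argument=value, ...), one row to a line, values as JSON. play_rows: Moves the arm, as the interface text tells. Its arguments: {"type":"object","properties":{"deltas":{"type":"array","items":{"type":"array","items":{"type":"number"}}}},"required":["deltas"]}

```bash
ls; mkdir -p pics; python3 - <<'E'
from plant import *
import cv2
for n in("scene","top"):
    d=get_image(n); cv2.imwrite(f"pics/{n}0.png",d["frame"]); print(n,{k:(v.tolist() if hasattr(v,'tolist') else v) for k,v in d.items() if k!="frame"})
print(read_state())
E
```

```text
pics
scene {'fovy': 55.62849861583527, 'cx': 283.32067804418307, 'cy': 203.56946529954845, 'extrinsics': [[-0.9175785624265597, 0.1919362698525208, -0.34815233747643937, 0.15745710622950143], [-0.39753113291980907, -0.4524689838143754, 0.7982736479713455, 0.9195003961438333], [-0.004310468037379647, 0.8708801794742413, 0.4914764825138756, 0.594890649957944], [0.0, 0.0, 0.0, 1.0]]}
top {'fovy': 43.322106485585, 'cx': 282.1587572170594, 'cy': 213.51651332215008, 'extrinsics': [[-0.011108505644301762, 0.9809484330847101, -0.19395043885230726, 0.2545036015968348], [-0.999934466140263, -0.011434517607733749, -0.000561455132452381, 0.0015529666247466331], [-0.002768488240510936, 0.1939314916039437, 0.9810111681510725, 1.6416470770706995], [0.0, 0.0, 0.0, 1.0]]}
{'t': 0.1, 'q': array([-1.27735551e+00,  1.31117573e-01,  1.48918314e+00, -2.14274962e-05,
        1.52299871e+00, -8.53732008e-02]), 'joint_velocities': array([-8.03869513e-05, -2.19551286e-03, -2.72055618e-03, -1.07769439e-03,
       -8.37090684e-04, -5.44513037e-04]), 'tau': array([ 7.82983316e-04, -5.70951712e+01, -5.01940978e+01, -1.47705123e-04,
        8.09996476e-03, -5.04625223e-05]), 'ee_pos': array([ 0.22181126, -0.55708671,  0.30292314]), 'orientation': array([ 9.82115598e-01,  1.88276986e-01, -9.92640681e-05, -8.47659995e-04]), 'wrist_force': array([-0.29512532,  0.08443605, -0.07567364]), 'moment': array([-0.05404907,  0.02475323,  0.00278239]), 'opening': 1.0000383675363473}
```

View pics/scene0.png

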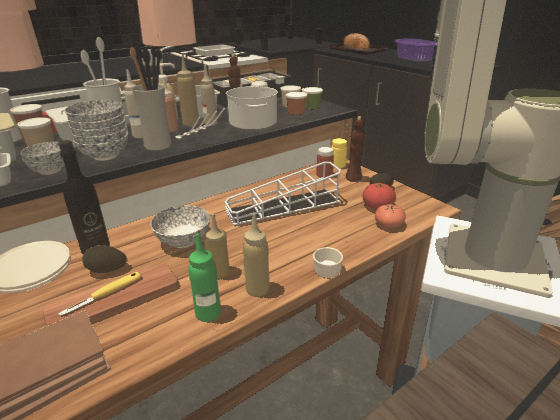

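View pics/top0.png

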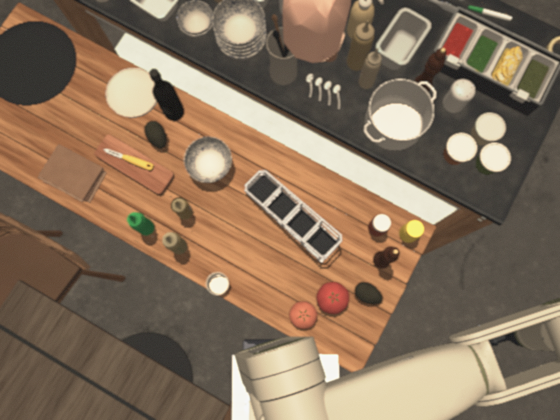

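Top view: the caddy runs from (262,185) to (322,245), the white-capped jar is at (381,226) and the mill at (386,257). The bottles are at (181,207) and (172,241), with the green one at (140,223) and the yellow one at (413,232). Now one enlarged composite to confirm identities and pick pixels.

```bash
cat > h.py <<'E'
import numpy as np, cv2, json
from plant import *
def ray(d,u,v):
    f=d["frame"].shape[0]/2/np.tan(np.radians(d["fovy"])/2); E=np.array(d["extrinsics"])
    r=E[:3,:3]@np.array([(u-d["cx"])/f,-(v-d["cy"])/f,-1.]); return E[:3,3],r
def onz(d,u,v,z):
    o,r=ray(d,u,v); return o+r*(z-o[2])/r[2]
def proj(d,p):
    f=d["frame"].shape[0]/2/np.tan(np.radians(d["fovy"])/2); E=np.array(d["extrinsics"])
    c=E[:3,:3].T@(np.array(p)-E[:3,3]); return d["cx"]+f*c[0]/-c[2], d["cy"]-f*c[1]/-c[2]
def crop(d,x,y,w,h,s):
    i=cv2.resize(d["frame"][y:y+h,x:x+w],None,fx=s,fy=s,interpolation=cv2.INTER_CUBIC)
    for k in range(0,w,10): cv2.line(i,(k*s,0),(k*s,8 if (x+k)%50 else 20),(0,255,255),1)
    for k in range(0,h,10): cv2.line(i,(0,k*s),(8 if (y+k)%50 else 20,k*s),(0,255,255),1)
    return i
E
python3 - <<'E'
from h import *
t=get_image("top"); s=get_image("scene")
def pad(i,h,w): return cv2.copyMakeBorder(i,0,h-i.shape[0],0,w-i.shape[1],cv2.BORDER_CONSTANT)
a=crop(t,240,160,200,120,4)
cv2.imwrite("pics/c1.png",a[:, :800])
b=crop(t,120,190,80,70,5); c=crop(s,170,200,130,130,4); d=crop(s,310,110,100,90,4)
r1=pad(b,520,400); r1[352:520,0:400]=0
e=np.zeros((600,800,3),np.uint8)
cc=cv2.resize(c,(400,400)); e[:350,:400]=b; e[:360,400:]=d
cv2.imwrite("pics/c2.png",e[:360])
E
```

```text
(no output)
```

View pics/c1.png

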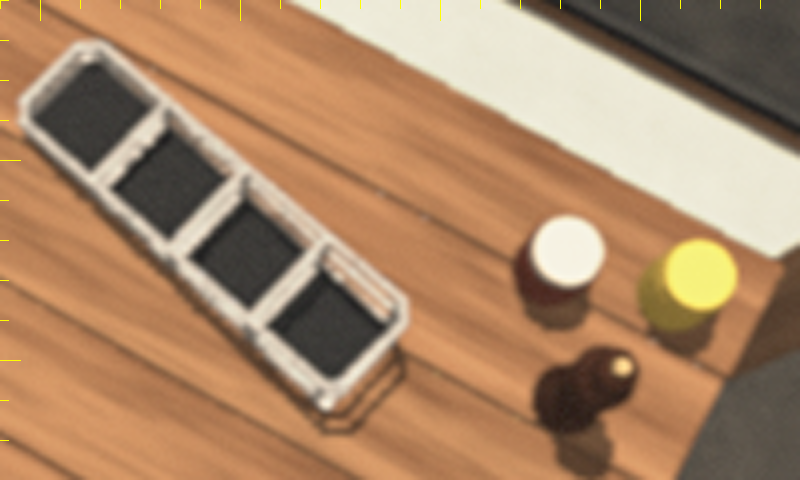

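View pics/c2.png

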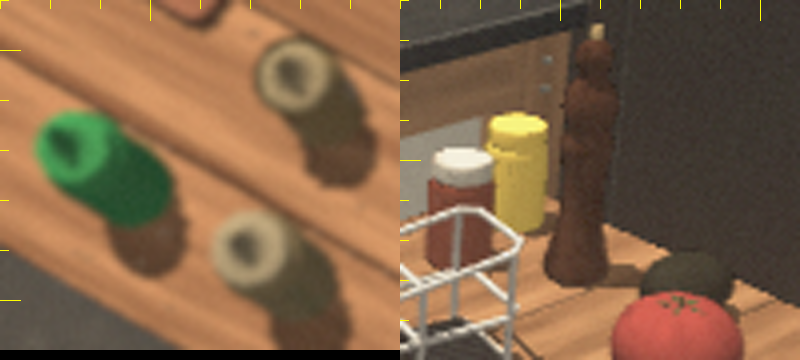

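```bash
python3 - <<'E'
from h import *
t=get_image("top"); s=get_image("scene")
P=dict(spice=(381.75,222.75,.094),mill=(395.5,251.75,.217),small=(178.6,205.2,.122),large=(169.6,239.8,.158),green=(135,219.5,.158),yellow=(415,228.7,.094))
for k,(u,v,z) in P.items():
    p=onz(t,u,v,z); print(k,p.round(4),"r",np.hypot(*p[:2]).round(3),"scene tip/base",np.round(proj(s,[p[0],p[1],{'spice':.094,'mill':.217,'small':.158,'large':.196}.get(k,.1)]),1),np.round(proj(s,[p[0],p[1],0]),1))
g=cv2.cvtColor(t["frame"],cv2.COLOR_BGR2HSV)[150:270,240:350]
m=((g[...,2]<75)&(g[...,1]<110)).astype(np.uint8)
n,l,st,c=cv2.connectedComponentsWithStats(m,connectivity=4)
B=[]
for i in range(1,n):
    if st[i,4]>80:
        (cx,cy),wh,a=cv2.minAreaRect(np.argwhere(l==i)[:,::-1].astype(np.float32))
        p=onz(t,cx+240,cy+150,.012); B.append(p); print("pad",st[i,4],(cx+240,cy+150),np.round(wh,1),round(a,1),p.round(4))
B=np.array(B); print(np.linalg.norm(np.diff(B,axis=0),axis=1),np.degrees(np.arctan2(*(B[-1]-B[0])[[1,0]])))
# outer rail outline: white mask
for z,q in ((.04,(245,186.5)),(.04,(262.5,170.5)),(.105,(321,260)),(.105,(341,236))): print(q,onz(t,*q,z).round(4))
# fruit, ramekin
for k,q,z in (("tomato",(332,297),.05),("tomato2",(303,314),.04),("avo",(368,293),.03),("ramekin",(218,284),.041),("bowl",(209,160),.064)): print(k,onz(t,*q,z).round(3))
E
```

```text
spice [ 0.5291 -0.2932  0.094 ] r 0.605 scene tip/base [325.8 149.1] [324.5 174.4]
mill [ 0.4271 -0.3032  0.217 ] r 0.524 scene tip/base [359.5 116.1] [353.8 178.2]
small [0.5834 0.3066 0.122 ] r 0.659 scene tip/base [215.4 213.6] [221.4 271.6]
large [0.4756 0.3222 0.158 ] r 0.574 scene tip/base [256.5 211.7] [259.8 288.1]
green [0.5353 0.4229 0.158 ] r 0.682 scene tip/base [207.4 272.6] [212.1 310.7]
yellow [ 0.51   -0.3909  0.094 ] r 0.643 scene tip/base [339.6 138.8] [337.8 164.8]
pad 377 (262.5, 188.0) [17.7 20.5] 45.0 [0.6599 0.0639 0.012 ]
pad 364 (281.5054740905762, 205.14794540405273) [18.2 20. ] 42.9 [0.6036 0.0042 0.012 ]
pad 369 (301.00000762939453, 223.00000762939453) [18.4 19.8] 45.0 [ 0.5457 -0.0562  0.012 ]
pad 379 (321.5047912597656, 241.11980438232422) [21.  18.6] 42.7 [ 0.4878 -0.1189  0.012 ]
[0.08206628 0.0836364  0.08538606] -133.28036857042167
(245, 186.5) [0.6584 0.1174 0.04  ]
(262.5, 170.5) [0.7095 0.0626 0.04  ]
(321, 260) [ 0.4191 -0.1091  0.105 ]
(341, 236) [ 0.489  -0.1696  0.105 ]
tomato [ 0.314 -0.143  0.05 ]
tomato2 [ 0.266 -0.056  0.04 ]
avo [ 0.326 -0.254  0.03 ]
ramekin [0.357 0.198 0.041]
bowl [0.738 0.228 0.064]
```

```bash
python3 - <<'E'
from h import *
t=get_image("top"); s=get_image("scene")
for z,q in ((.056,(272.5,197.1)),(.073,(291.75,214.25)),(.089,(311.5,231.9))): print(onz(t,*q,z).round(4))
cv2.imwrite("pics/c3.png",crop(s,215,155,140,70,5))
E
```

```text
[0.6198 0.0316 0.056 ]
[ 0.562  -0.0265  0.073 ]
[ 0.5048 -0.0841  0.089 ]
```

View pics/c3.png

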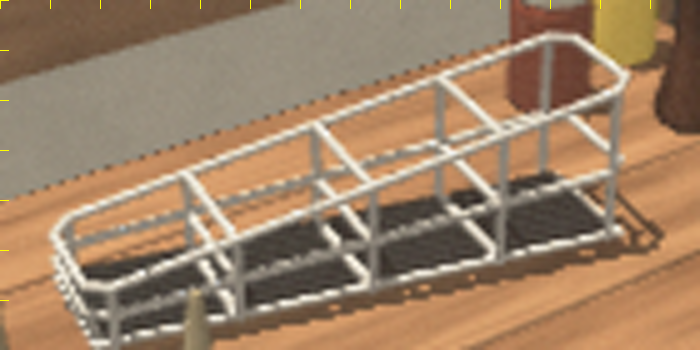

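```bash
python3 - <<'E'
from h import *
s=get_image("scene")
for z,q in ((.056,(257.3,196.5)),(.073,(283.7,186)),(.089,(309.2,176.2))): print(onz(s,*q,z).round(4))
for z,q in ((.056,(252,190)),(.056,(262.6,203)),(.089,(303,171)),(.089,(315.4,181.4))): print(onz(s,*q,z).round(4))
E
```

```text
[0.6236 0.0356 0.056 ]
[ 0.5673 -0.0235  0.073 ]
[ 0.5109 -0.0823  0.089 ]
[0.656  0.0058 0.056 ]
[0.5932 0.0636 0.056 ]
[ 0.5407 -0.1092  0.089 ]
[ 0.4826 -0.0568  0.089 ]
```

```bash
cat >> h.py <<'E'
from scipy.spatial.transform import Rotation as R
def go(x,y,z,yaw=45):
    st=read_state(); r=R.from_quat(st["orientation"]); M=r.as_matrix()
    Rd=R.from_euler('ZX',[yaw,180],degrees=True)
    print("t",round(st["t"],2),"pos",st["ee_pos"].round(4),"shift mm",(1000*M.T@(np.array([x,y,z])-st["ee_pos"])).round(1),"rot",(r.inv()*Rd).as_rotvec().round(3))
E
python3 -c "
from h import *
go(.529,-.293,.35)"
```

```text
t 0.45 pos [ 0.2219 -0.5574  0.3038] shift mm [ 383.1 -132.1  -46.2] rot [-0.    -0.    -0.407]
```

>>> play_rows([
  [0,0,-23,0,0,0,0],
  [0,0,-23,0,0,0,0],
  [32,-11,0,0,0,0,0],
  [32,-11,0,0,0,0,0],
  [32,-11,0,0,0,0,0],
  [32,-11,0,0,0,0,0],
  [32,-11,0,0,0,0,0],
  [32,-11,0,0,0,0,0],
])

```text
t: 1.12
ee_pos: [0.3769, -0.424, 0.3501]
orientation: [0.982, 0.188, 0.0, 0.0]
wrist_force: [1.0, 0.1, 0.0]
opening: 1.0
```

>>> play_rows([
  [32,-11,0,0,0,0,0],
  [32,-11,0,0,0,0,0],
  [32,-11,0,0,0,0,0],
  [32,-11,0,0,0,0,0],
  [0,0,0,0,0,-0.1,0],
  [0,0,0,0,0,-0.1,0],
  [0,0,0,0,0,-0.1,0],
  [0,0,0,0,0,-0.1,0],
])

```text
t: 1.78
ee_pos: [0.4789, -0.3366, 0.3499]
orientation: [0.924, 0.382, -0.0, 0.0]
wrist_force: [-0.1, 0.2, 0.2]
opening: 1.004
```

```bash
python3 -c "
from h import *
go(.529,-.293,.119)
t=get_image('top'); cv2.imwrite('pics/c4.png',crop(t,300,150,140,140,4))"
```

```text
t 1.78 pos [ 0.4789 -0.3366  0.3499] shift mm [ 66.3   4.6 230.9] rot [ 0.     0.    -0.001]
```

>>> play_rows([
  [33,2,0,0,0,0,0],
  [33,2,0,0,0,0,0],
  [0,0,30,0,0,0,0],
  [0,0,30,0,0,0,0],
  [0,0,30,0,0,0,0],
  [0,0,30,0,0,0,0],
  [0,0,30,0,0,0,0],
  [0,0,10,0,0,0,0],
])

```text
t: 2.5
ee_pos: [0.5261, -0.2919, 0.1844]
orientation: [0.926, 0.379, -0.002, -0.003]
wrist_force: [-0.1, -0.5, -1.1]
opening: 0.997
```

```bash
python3 -c "
from h import *
go(.529,-.293,.119)
t=get_image('top');s=get_image('scene'); cv2.imwrite('pics/c4.png',np.hstack([crop(t,330,170,100,110,4),crop(s,280,70,100,110,4)]))"
```

```text
t 2.5 pos [ 0.5261 -0.2919  0.1844] shift mm [ 1.4  3.3 65.4] rot [-0.007  0.001 -0.009]
```

View pics/c4.png

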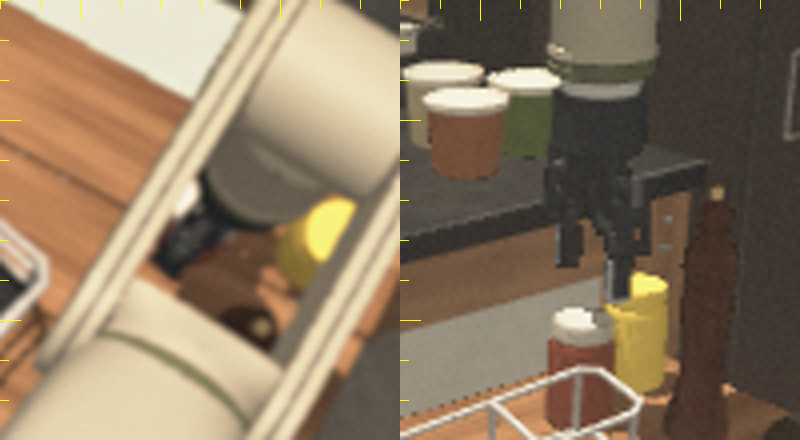

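Scene crop: the fingers straddle the red-brown jar (cap at crop (583,313)). The jaw midpoint is only a few mm off, so I descend and grip.

>>> play_rows([
  [2,2,0,0,0,0,0],
  [0,0,20,0,0,0,0],
  [0,0,20,0,0,0,0],
  [0,0,20,0,0,0,0],
  [0,0,0,0,0,0,0],
  [0,0,0,0,0,0,0.5],
  [0,0,0,0,0,0,0.8],
  [0,0,0,0,0,0,1],
])

```text
t: 3.27
ee_pos: [0.5327, -0.2943, 0.1335]
orientation: [0.925, 0.38, 0.001, 0.002]
wrist_force: [-2.9, 2.1, 5.7]
opening: 0.655
```

>>> play_rows([
  [0,0,0,0,0,0,1],
  [0,0,0,0,0,0,1],
  [0,0,0,0,0,0,1],
  [0,0,0,0,0,0,1],
])

```text
t: 3.6
ee_pos: [0.5327, -0.2943, 0.1335]
orientation: [0.925, 0.38, 0.001, 0.002]
wrist_force: [-2.4, 1.5, 6.5]
opening: 0.656
```

```bash
python3 -c "
from h import *
go(.651,.063,.26)
s=get_image('scene'); cv2.imwrite('pics/c5.png',crop(s,280,70,120,110,5))"
```

```text
t 3.6 pos [ 0.5327 -0.2943  0.1335] shift mm [ 335.3 -170.6 -126.9] rot [ 0.004 -0.001 -0.007]
```

View pics/c5.png

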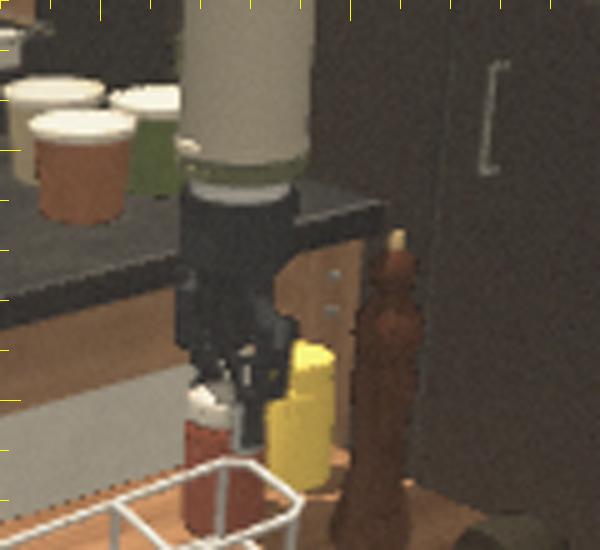

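Opening is 0.656 (about 56 mm) with the tips at z ≈ 0.060, so only the body's top 18 mm is held. I regrip 12 mm lower.

>>> play_rows([
  [0,0,0,0,0,0,0.1],
  [0,0,0,0,0,0,0.1],
  [0,0,0,0,0,0,0.1],
  [0,0,6,0,0,0,0.1],
  [0,0,6,0,0,0,0.1],
  [0,0,0,0,0,0,0.1],
  [0,0,0,0,0,0,0.5],
  [0,0,0,0,0,0,1],
])

```text
t: 4.32
ee_pos: [0.531, -0.2933, 0.1177]
orientation: [0.925, 0.38, -0.0, -0.0]
wrist_force: [2.3, -1.1, 0.3]
opening: 0.666
```

>>> play_rows([
  [0,0,0,0,0,0,1],
  [0,0,0,0,0,0,1],
  [0,0,0,0,0,0,1],
  [0,0,0,0,0,0,1],
  [0,0,0,0,0,0,1],
  [0,0,0,0,0,0,1],
])

```text
t: 4.82
ee_pos: [0.5311, -0.2934, 0.1177]
orientation: [0.925, 0.38, -0.0, -0.0]
wrist_force: [0.2, -0.3, -2.1]
opening: 0.665
```

>>> play_rows([
  [0,0,-10,0,0,0,1],
  [0,0,-25,0,0,0,1],
  [0,0,-30,0,0,0,1],
  [0,0,-30,0,0,0,1],
  [0,0,-30,0,0,0,1],
  [0,0,-15,0,0,0,1],
  [14,-7,0,0,0,0,1],
  [22,-11,0,0,0,0,1],
])

```text
t: 5.48
ee_pos: [0.5445, -0.2573, 0.2613]
orientation: [0.926, 0.378, 0.001, 0.002]
wrist_force: [0.5, 0.7, -3.6]
opening: 0.664
```

>>> play_rows([
  [28,-14,0,0,0,0,1],
  [28,-14,0,0,0,0,1],
  [28,-14,0,0,0,0,1],
  [28,-14,0,0,0,0,1],
  [28,-14,0,0,0,0,1],
  [28,-14,0,0,0,0,1],
  [28,-14,0,0,0,0,1],
  [28,-14,0,0,0,0,1],
])

```text
t: 6.15
ee_pos: [0.6252, -0.0167, 0.2589]
orientation: [0.925, 0.38, 0.0, 0.0]
wrist_force: [0.7, -0.9, -1.2]
opening: 0.662
```

>>> play_rows([
  [28,-14,0,0,0,0,1],
  [22,-11,0,0,0,0,1],
  [14,-7,0,0,0,0,1],
  [0,0,0,0,0,0,1],
  [0,0,0,0,0,0,1],
  [0,0,0,0,0,0,1],
])

```text
t: 6.65
ee_pos: [0.6478, 0.0485, 0.2581]
orientation: [0.925, 0.379, -0.0, 0.0]
wrist_force: [-0.6, 0.5, -2.7]
opening: 0.663
```

```bash
python3 -c "
from h import *
go(.651,.063,.13); print(read_state()['opening'],read_state()['wrist_force'])"
```

```text
t 6.65 pos [0.6478 0.0485 0.2581] shift mm [ 12.5  -8.1 128.1] rot [ 0.     0.001 -0.007]
0.6630597497779993 [-0.59879881  0.49625327 -2.6672876 ]
```

>>> play_rows([
  [12,-8,0,0,0,0,1],
  [0,0,0,0,0,0,1],
  [0,0,20,0,0,0,1],
  [0,0,25,0,0,0,1],
  [0,0,20,0,0,0,1],
  [0,0,8,0,0,0,1],
  [0,0,0,0,0,0,1],
  [0,0,0,0,0,0,1],
])

```text
t: 7.32
ee_pos: [0.6509, 0.0631, 0.1852]
orientation: [0.925, 0.379, -0.0, -0.0]
wrist_force: [0.1, -0.1, -1.6]
opening: 0.66
```

```bash
python3 -c "
from h import *
go(.651,.063,.13); print(read_state()['opening'],read_state()['wrist_force'])
t=get_image('top');s=get_image('scene'); cv2.imwrite('pics/c6.png',np.hstack([crop(t,230,150,100,110,4),crop(s,205,130,100,110,4)]))"
```

```text
t 7.32 pos [0.6509 0.0631 0.1852] shift mm [ 0.1  0.2 55.2] rot [-0.     0.    -0.007]
0.6600050776237129 [ 0.11914089 -0.10136226 -1.59889573]
```

View pics/c6.png

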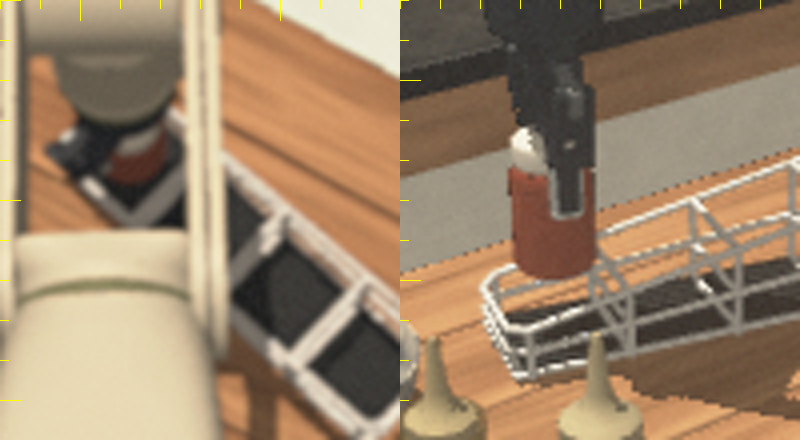

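Scene crop: the jar hangs upright over the low-end bay and its bottom at (553,270) is above the rail. I lower it.

>>> play_rows([
  [0,0,15,0,0,0,1],
  [0,0,15,0,0,0,1],
  [0,0,12,0,0,0,1],
  [0,0,6,0,0,0,1],
  [0,0,3,0,0,0,1],
  [0,0,2,0,0,0,1],
  [0,0,1,0,0,0,1],
  [0,0,0,0,0,0,1],
])

```text
t: 8.08
ee_pos: [0.6513, 0.0636, 0.1316]
orientation: [0.925, 0.38, 0.0, 0.0]
wrist_force: [0.2, -0.2, -1.7]
opening: 0.663
```

>>> play_rows([
  [0,0,1,0,0,0,1],
  [0,0,1,0,0,0,1],
  [0,0,0,0,0,0,1],
  [0,0,0,0,0,0,1],
])

```text
t: 8.42
ee_pos: [0.6514, 0.0636, 0.1296]
orientation: [0.925, 0.38, 0.001, 0.0]
wrist_force: [0.2, 0.9, 0.7]
opening: 0.663
```

>>> play_rows([
  [0,0,0,0,0,0,0.2],
  [0,0,0,0,0,0,0.1],
  [0,0,0,0,0,0,0.1],
  [0,0,0,0,0,0,0.1],
  [0,0,-8,0,0,0,0.1],
  [0,0,-20,0,0,0,0],
  [0,0,-35,0,0,0,0],
  [0,0,-40,0,0,0,0],
])

```text
t: 9.08
ee_pos: [0.6492, 0.0635, 0.2306]
orientation: [0.925, 0.38, -0.003, -0.001]
wrist_force: [0.9, 0.1, 0.9]
opening: 1.005
```

>>> play_rows([
  [0,0,-35,0,0,0,0],
  [0,0,-30,0,0,0,0],
  [0,0,0,0,0,0,0],
  [0,0,0,0,0,0,0],
])

```text
t: 9.42
ee_pos: [0.6522, 0.0636, 0.3013]
orientation: [0.925, 0.38, 0.003, 0.001]
wrist_force: [0.1, -0.2, -1.5]
opening: 0.997
```

```bash
python3 -c "
from h import *
go(.583,.306,.30)
t=get_image('top');s=get_image('scene'); cv2.imwrite('pics/c7.png',np.hstack([crop(s,205,130,100,110,4),crop(s,175,200,100,110,4)]))"
```

```text
t 9.42 pos [0.6522 0.0636 0.3013] shift mm [ 121.  -221.1    0.8] rot [ 0.005 -0.005 -0.007]
```

View pics/c7.png

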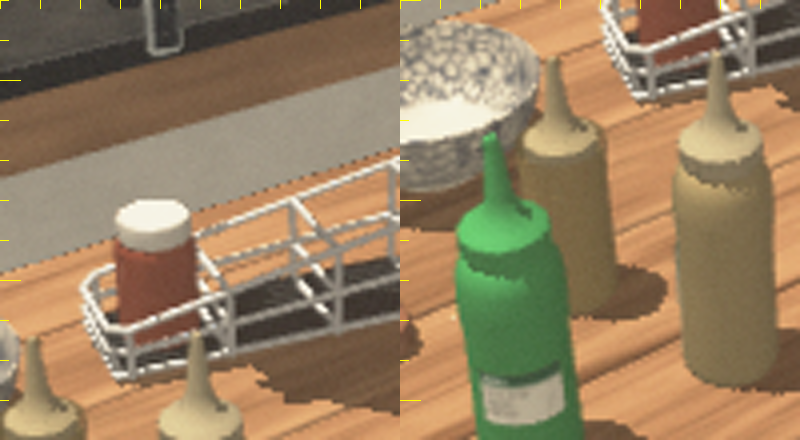

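Scene crop: the jar stands upright in the low-end bay at (155,270). The mustard-brown bottles have tips at scene (213.3,214.3) and (254.3,212.5), with the green one separate. The right one is taller with a wider body, so it is the large bottle. The left one is the small bottle and goes next.

>>> play_rows([
  [9,-16,0,0,0,0,0],
  [17,-31,0,0,0,0,0],
  [17,-31,0,0,0,0,0],
  [17,-31,0,0,0,0,0],
  [17,-31,0,0,0,0,0],
  [17,-31,0,0,0,0,0],
  [17,-31,0,0,0,0,0],
  [12,-19,0,0,0,0,0],
])

```text
t: 10.18
ee_pos: [0.5809, 0.3101, 0.2945]
orientation: [0.925, 0.38, -0.002, -0.0]
wrist_force: [-0.2, 0.1, 0.7]
opening: 1.0
```

>>> play_rows([
  [0,0,0,0,0,0,0],
  [0,0,20,0,0,0,0],
  [0,0,25,0,0,0,0],
  [0,0,20,0,0,0,0],
  [0,0,0,0,0,0,0],
  [0,0,0,0,0,0,0],
])

```text
t: 10.68
ee_pos: [0.5819, 0.3062, 0.2289]
orientation: [0.925, 0.379, -0.003, 0.0]
wrist_force: [0.2, -1.0, 1.3]
opening: 1.002
```

```bash
python3 -c "
from h import *
go(.585,.307,.174)
t=get_image('top');s=get_image('scene'); cv2.imwrite('pics/c8.png',np.hstack([crop(t,140,160,90,110,4),crop(s,175,160,100,110,4)]))"
```

```text
t 10.68 pos [0.5819 0.3062 0.2289] shift mm [ 3.1  1.7 54.9] rot [-0.002  0.006 -0.007]
```

View pics/c8.png

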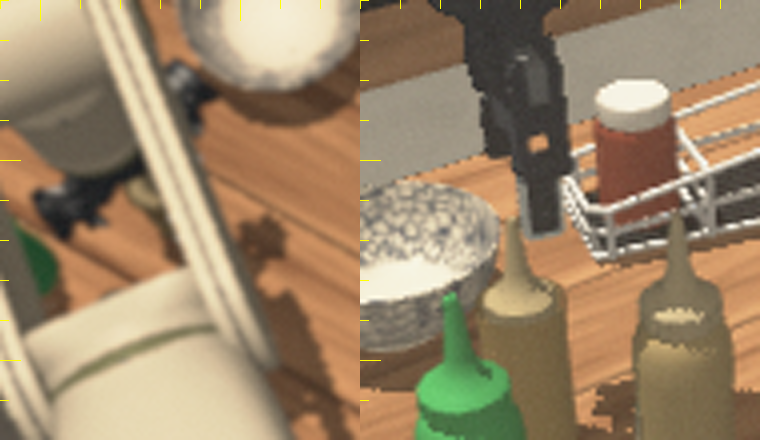

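Scene crop: the nozzle tip at (514,220) lies between the far finger (497,155) and near finger (542,235), within about 3 mm of the midpoint. I correct and descend.

>>> play_rows([
  [3,2,0,0,0,0,0],
  [0,0,20,0,0,0,0],
  [0,0,20,0,0,0,0],
  [0,0,14,0,0,0,0],
  [0,0,0,0,0,0,0],
  [0,0,0,0,0,0,0.3],
  [0,0,0,0,0,0,0.6],
  [0,0,0,0,0,0,1],
])

```text
t: 11.45
ee_pos: [0.5877, 0.3083, 0.1799]
orientation: [0.925, 0.38, 0.001, -0.0]
wrist_force: [-0.4, 1.2, -0.8]
opening: 0.605
```

>>> play_rows([
  [0,0,0,0,0,0,1],
  [0,0,0,0,0,0,1],
  [0,0,0,0,0,0,1],
  [0,0,0,0,0,0,1],
  [0,0,0,0,0,0,1],
])

```text
t: 11.87
ee_pos: [0.588, 0.3082, 0.1801]
orientation: [0.925, 0.38, 0.002, 0.0]
wrist_force: [1.4, 0.0, 6.2]
opening: 0.369
```

```bash
python3 -c "
from h import *
go(.594,.004,.30)
s=get_image('scene'); cv2.imwrite('pics/c9.png',crop(s,175,160,110,120,5))"
```

```text
t 11.87 pos [0.588  0.3082 0.1801] shift mm [-209.   221.  -120.2] rot [ 0.002 -0.003 -0.007]
```

View pics/c9.png

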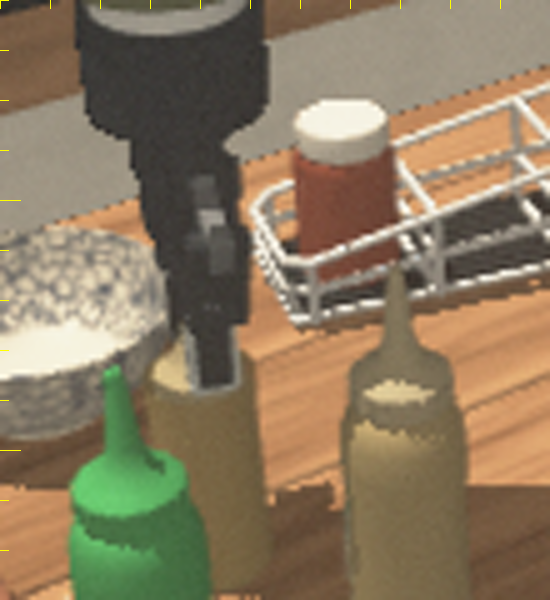

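Opening is 0.369 (about 31 mm, cap is 39 mm), so the grip is too high on the cap. I reopen, go 7 mm lower and regrip.

>>> play_rows([
  [0,0,0,0,0,0,0.2],
  [0,0,0,0,0,0,0.2],
  [0,0,0,0,0,0,0.2],
  [0,0,0,0,0,0,0.2],
  [0,0,4,0,0,0,0.2],
  [0,0,4,0,0,0,0.2],
  [0,0,0,0,0,0,0.4],
  [0,0,0,0,0,0,0.6],
])

```text
t: 12.58
ee_pos: [0.5864, 0.3079, 0.1693]
orientation: [0.925, 0.38, -0.001, -0.0]
wrist_force: [-0.7, 0.0, 1.3]
opening: 0.546
```

>>> play_rows([
  [0,0,0,0,0,0,1],
  [0,0,0,0,0,0,1],
  [0,0,0,0,0,0,1],
  [0,0,0,0,0,0,1],
  [0,0,0,0,0,0,1],
  [0,0,0,0,0,0,1],
])

```text
t: 13.08
ee_pos: [0.5867, 0.3079, 0.1697]
orientation: [0.925, 0.38, -0.0, 0.0]
wrist_force: [-0.3, -0.2, -2.3]
opening: 0.538
```

Opening is now 0.538 (about 46 mm), so the tips are on the shoulder. I go up 4 mm, between the two.

>>> play_rows([
  [0,0,0,0,0,0,0.2],
  [0,0,0,0,0,0,0.2],
  [0,0,0,0,0,0,0.2],
  [0,0,-4,0,0,0,0.2],
  [0,0,0,0,0,0,0.2],
  [0,0,0,0,0,0,0.4],
  [0,0,0,0,0,0,0.6],
  [0,0,0,0,0,0,1],
])

```text
t: 13.75
ee_pos: [0.5877, 0.3092, 0.1771]
orientation: [0.925, 0.38, 0.002, -0.001]
wrist_force: [-3.8, 2.0, 9.9]
opening: 0.4
```

>>> play_rows([
  [0,0,0,0,0,0,1],
  [0,0,0,0,0,0,1],
  [0,0,0,0,0,0,1],
  [0,0,0,0,0,0,1],
  [0,0,0,0,0,0,1],
  [0,0,0,0,0,0,1],
])

```text
t: 14.25
ee_pos: [0.5875, 0.3091, 0.1771]
orientation: [0.925, 0.38, 0.002, -0.001]
wrist_force: [-4.8, 0.3, 15.0]
opening: 0.396
```

>>> play_rows([
  [0,0,-3,0,0,0,1],
  [0,0,-6,0,0,0,1],
  [0,0,-10,0,0,0,1],
  [0,0,-10,0,0,0,1],
  [0,0,0,0,0,0,1],
  [0,0,0,0,0,0,1],
])

```text
t: 14.75
ee_pos: [0.5874, 0.3082, 0.2043]
orientation: [0.925, 0.38, 0.001, -0.0]
wrist_force: [0.3, -0.6, -2.6]
opening: 0.39
```

```bash
python3 -c "
from h import *
go(.594,.004,.32);print(read_state()['opening'],read_state()['wrist_force'])
s=get_image('scene'); cv2.imwrite('pics/c10.png',crop(s,175,130,110,150,4))"
```

```text
t 14.75 pos [0.5874 0.3082 0.2043] shift mm [-208.7  221.2 -116. ] rot [ 0.001 -0.002 -0.007]
0.38986725980823994 [ 0.32427165 -0.56982312 -2.60893994]
```

View pics/c10.png

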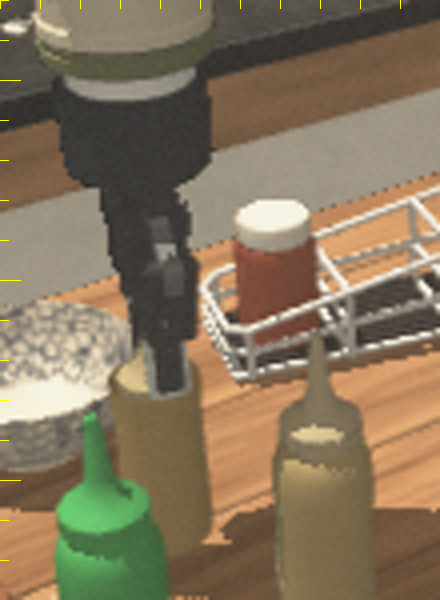

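Lifted by the cap, upright, weight about 2.5 N. Carry to bay_2.

>>> play_rows([
  [0,0,-15,0,0,0,1],
  [0,0,-25,0,0,0,1],
  [0,0,-30,0,0,0,1],
  [0,0,-30,0,0,0,1],
  [0,0,-15,0,0,0,1],
  [-9,10,0,0,0,0,1],
  [-18,19,0,0,0,0,1],
  [-22,23,0,0,0,0,1],
])

```text
t: 15.47
ee_pos: [0.5877, 0.2366, 0.3163]
orientation: [0.925, 0.381, -0.001, -0.0]
wrist_force: [0.4, 0.7, -2.1]
opening: 0.393
```

>>> play_rows([
  [-22,23,0,0,0,0,1],
  [-22,23,0,0,0,0,1],
  [-22,23,0,0,0,0,1],
  [-22,23,0,0,0,0,1],
  [-22,23,0,0,0,0,1],
  [-22,23,0,0,0,0,1],
  [-18,19,0,0,0,0,1],
  [-9,10,0,0,0,0,1],
])

```text
t: 16.13
ee_pos: [0.5916, 0.0022, 0.3159]
orientation: [0.926, 0.378, -0.002, -0.0]
wrist_force: [-0.2, 0.5, -3.0]
opening: 0.397
```

>>> play_rows([
  [0,0,0,0,0,0,1],
  [0,0,0,0,0,0,1],
  [0,0,0,0,0,0,1],
])

```text
t: 16.38
ee_pos: [0.5922, 0.0066, 0.317]
orientation: [0.925, 0.38, -0.0, -0.001]
wrist_force: [0.8, 0.2, -2.8]
opening: 0.391
```

```bash
python3 -c "
from h import *
go(.594,.004,.189);print(read_state()['opening'],read_state()['wrist_force'])"
```

```text
t 16.38 pos [0.5922 0.0066 0.317 ] shift mm [ -0.6   3.3 128. ] rot [-0.001  0.    -0.006]
0.3909928921697084 [ 0.75484154  0.15717673 -2.79162186]
```

>>> play_rows([
  [0,3,0,0,0,0,1],
  [0,0,15,0,0,0,1],
  [0,0,25,0,0,0,1],
  [0,0,25,0,0,0,1],
  [0,0,25,0,0,0,1],
  [0,0,20,0,0,0,1],
  [0,0,10,0,0,0,1],
  [0,0,3,0,0,0,1],
])

```text
t: 17.05
ee_pos: [0.5934, 0.0049, 0.1922]
orientation: [0.925, 0.38, -0.002, -0.001]
wrist_force: [0.1, 0.4, -2.1]
opening: 0.392
```

>>> play_rows([
  [0,0,1,0,0,0,1],
  [0,0,1,0,0,0,1],
  [0,0,0,0,0,0,1],
  [0,0,0,0,0,0,1],
])

```text
t: 17.38
ee_pos: [0.5955, 0.0039, 0.1946]
orientation: [0.925, 0.38, 0.001, 0.001]
wrist_force: [-0.5, 0.6, -2.1]
opening: 0.389
```

>>> play_rows([
  [0,0,2,0,0,0,1],
  [0,0,1,0,0,0,1],
  [0,0,1,0,0,0,1],
  [0,0,0,0,0,0,1],
  [0,0,0,0,0,0,1],
])

```text
t: 17.8
ee_pos: [0.5948, 0.0038, 0.1892]
orientation: [0.925, 0.38, 0.0, 0.0]
wrist_force: [0.2, 0.5, -0.6]
opening: 0.394
```

>>> play_rows([
  [0,0,1,0,0,0,1],
  [0,0,0,0,0,0,1],
  [0,0,0,0,0,0,1],
])

```text
t: 18.05
ee_pos: [0.595, 0.004, 0.1891]
orientation: [0.925, 0.38, 0.001, 0.0]
wrist_force: [-2.3, 0.7, 5.7]
opening: 0.394
```

>>> play_rows([
  [0,0,0,0,0,0,0.4],
  [0,0,0,0,0,0,0.2],
  [0,0,0,0,0,0,0.2],
  [0,0,0,0,0,0,0.2],
  [0,0,-8,0,0,0,0.2],
  [0,0,-20,0,0,0,0.1],
  [0,0,-35,0,0,0,0],
  [0,0,-40,0,0,0,0],
])

```text
t: 18.72
ee_pos: [0.5932, 0.0039, 0.2898]
orientation: [0.925, 0.38, -0.002, -0.001]
wrist_force: [0.8, -0.0, -0.4]
opening: 1.0
```

>>> play_rows([
  [0,0,-30,0,0,0,0],
  [0,0,0,0,0,0,0],
  [0,0,0,0,0,0,0],
])

```text
t: 18.97
ee_pos: [0.5959, 0.0038, 0.3249]
orientation: [0.925, 0.38, 0.003, 0.001]
wrist_force: [-0.0, -0.6, -1.3]
opening: 0.999
```

```bash
python3 -c "
from h import *
go(.477,.323,.32)"
```

```text
t 18.97 pos [0.5959 0.0038 0.3249] shift mm [ 139.6 -310.8    3.9] rot [ 0.005 -0.004 -0.007]
```

>>> play_rows([
  [8,-18,0,0,0,0,0],
  [14,-32,0,0,0,0,0],
  [14,-32,0,0,0,0,0],
  [14,-32,0,0,0,0,0],
  [14,-32,0,0,0,0,0],
  [14,-32,0,0,0,0,0],
  [14,-32,0,0,0,0,0],
  [14,-32,0,0,0,0,0],
])

```text
t: 19.63
ee_pos: [0.4986, 0.2517, 0.3194]
orientation: [0.925, 0.38, -0.001, -0.0]
wrist_force: [0.9, 0.2, -0.1]
opening: 1.0
```

>>> play_rows([
  [14,-32,0,0,0,0,0],
  [12,-25,0,0,0,0,0],
  [8,-12,0,0,0,0,0],
  [0,0,0,0,0,0,0],
  [0,0,15,0,0,0,0],
  [0,0,20,0,0,0,0],
  [0,0,10,0,0,0,0],
  [0,0,0,0,0,0,0],
])

```text
t: 20.3
ee_pos: [0.4748, 0.3217, 0.2719]
orientation: [0.925, 0.379, -0.003, 0.001]
wrist_force: [0.2, -0.1, -0.3]
opening: 1.001
```

>>> play_rows([
  [0,0,0,0,0,0,0],
  [0,0,0,0,0,0,0],
])

```text
t: 20.47
ee_pos: [0.4764, 0.3231, 0.2767]
orientation: [0.925, 0.379, 0.0, 0.0]
wrist_force: [0.4, -1.0, -0.2]
opening: 0.999
```

```bash
python3 -c "
from h import *
go(.477,.323,.214)
t=get_image('top');s=get_image('scene'); cv2.imwrite('pics/c11.png',np.hstack([crop(s,215,130,100,140,4)[:,:],crop(s,205,170,100,140,4)]))"
```

```text
t 20.47 pos [0.4764 0.3231 0.2767] shift mm [ 0.3  0.5 62.7] rot [ 0.    -0.001 -0.007]
```

View pics/c11.png

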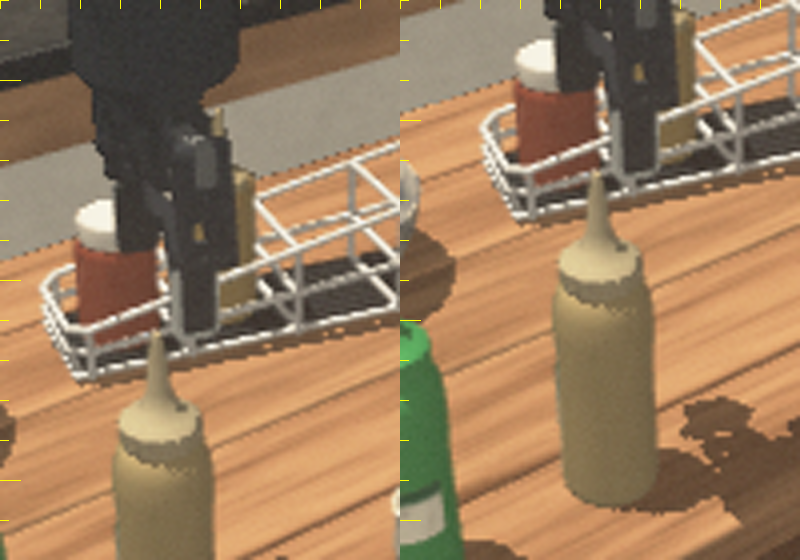

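Left crop: the small bottle stands in bay_2. The open jaws, midpoint (162,291), are above the large bottle's nozzle tip (156,332), about 2 mm aside. I descend to the cap.

>>> play_rows([
  [1,1,0,0,0,0,0],
  [0,0,20,0,0,0,0],
  [0,0,20,0,0,0,0],
  [0,0,15,0,0,0,0],
  [0,0,9,0,0,0,0],
  [0,0,0,0,0,0,0],
  [0,0,0,0,0,0,0.3],
  [0,0,0,0,0,0,0.6],
])

```text
t: 21.23
ee_pos: [0.4779, 0.3239, 0.2134]
orientation: [0.925, 0.38, 0.001, -0.0]
wrist_force: [-1.0, 0.1, 0.9]
opening: 0.747
```

>>> play_rows([
  [0,0,0,0,0,0,1],
  [0,0,0,0,0,0,1],
  [0,0,0,0,0,0,1],
  [0,0,0,0,0,0,1],
  [0,0,0,0,0,0,1],
  [0,0,0,0,0,0,1],
])

```text
t: 21.73
ee_pos: [0.478, 0.3242, 0.214]
orientation: [0.925, 0.38, 0.002, -0.0]
wrist_force: [-1.7, 0.6, 5.8]
opening: 0.41
```

>>> play_rows([
  [0,0,-5,0,0,0,1],
  [0,0,-10,0,0,0,1],
  [0,0,-25,0,0,0,1],
  [0,0,-30,0,0,0,1],
  [0,0,-30,0,0,0,1],
  [0,0,-30,0,0,0,1],
  [0,0,-20,0,0,0,1],
  [0,0,0,0,0,0,1],
])

```text
t: 22.4
ee_pos: [0.4786, 0.3242, 0.369]
orientation: [0.925, 0.38, 0.005, -0.001]
wrist_force: [-0.1, 0.4, -1.0]
opening: 0.407
```

```bash
python3 -c "
from h import *
go(.536,-.054,.226);print(read_state()['opening'],read_state()['wrist_force'])"
```

```text
t 22.4 pos [0.4786 0.3242 0.369 ] shift mm [-226.2  309.2  141.7] rot [ 0.003 -0.009 -0.007]
0.4071819957381776 [-0.12515077  0.43866464 -1.02571929]
```

>>> play_rows([
  [-9,12,0,0,0,0,1],
  [-15,20,0,0,0,0,1],
  [-18,25,0,0,0,0,1],
  [-18,25,0,0,0,0,1],
  [-18,25,0,0,0,0,1],
  [-18,25,0,0,0,0,1],
  [-18,25,0,0,0,0,1],
  [-18,25,0,0,0,0,1],
])

```text
t: 23.07
ee_pos: [0.5103, 0.0992, 0.36]
orientation: [0.925, 0.38, -0.001, -0.0]
wrist_force: [0.8, 0.1, -2.2]
opening: 0.404
```

>>> play_rows([
  [-18,25,0,0,0,0,1],
  [-18,25,0,0,0,0,1],
  [-18,25,0,0,0,0,1],
  [-17,20,0,0,0,0,1],
  [-15,20,0,0,0,0,1],
  [-9,12,0,0,0,0,1],
  [0,0,0,0,0,0,1],
  [0,0,0,0,0,0,1],
])

```text
t: 23.73
ee_pos: [0.5319, -0.0569, 0.3601]
orientation: [0.926, 0.379, -0.001, -0.001]
wrist_force: [0.1, 0.4, -2.9]
opening: 0.403
```

>>> play_rows([
  [0,0,0,0,0,0,1],
  [0,0,0,0,0,0,1],
])

```text
t: 23.9
ee_pos: [0.5324, -0.0551, 0.3612]
orientation: [0.925, 0.38, -0.0, -0.0]
wrist_force: [0.1, 0.2, -2.8]
opening: 0.402
```

```bash
python3 -c "
from h import *
go(.536,-.054,.226);print(read_state()['opening'],read_state()['wrist_force'])"
```

```text
t 23.9 pos [ 0.5324 -0.0551  0.3612] shift mm [  3.4   1.9 135.2] rot [-0.001  0.    -0.006]
0.40177180546576996 [ 0.08592544  0.17600917 -2.84101525]
```

>>> play_rows([
  [3,2,0,0,0,0,1],
  [0,0,15,0,0,0,1],
  [0,0,25,0,0,0,1],
  [0,0,25,0,0,0,1],
  [0,0,25,0,0,0,1],
  [0,0,20,0,0,0,1],
  [0,0,12,0,0,0,1],
  [0,0,5,0,0,0,1],
])

```text
t: 24.57
ee_pos: [0.5353, -0.0543, 0.2325]
orientation: [0.925, 0.38, -0.001, -0.001]
wrist_force: [-0.4, 0.1, -2.6]
opening: 0.407
```

>>> play_rows([
  [0,0,2,0,0,0,1],
  [0,0,0,0,0,0,1],
  [0,0,2,0,0,0,1],
  [0,0,0,0,0,0,1],
  [0,0,0,0,0,0,1],
])

```text
t: 24.98
ee_pos: [0.5368, -0.0553, 0.232]
orientation: [0.925, 0.38, 0.001, 0.0]
wrist_force: [-0.0, -0.2, -3.0]
opening: 0.406
```

>>> play_rows([
  [0,0,3,0,0,0,1],
  [0,0,1,0,0,0,1],
  [0,0,0,0,0,0,1],
  [0,0,0,0,0,0,1],
])

```text
t: 25.32
ee_pos: [0.5362, -0.0552, 0.2268]
orientation: [0.925, 0.38, -0.0, -0.0]
wrist_force: [1.3, -0.4, -2.1]
opening: 0.405
```

>>> play_rows([
  [0,0,1,0,0,0,1],
  [0,0,0,0,0,0,1],
  [0,0,0,0,0,0,1],
])

```text
t: 25.57
ee_pos: [0.5366, -0.0552, 0.2266]
orientation: [0.925, 0.38, 0.0, 0.0]
wrist_force: [-1.6, 0.5, 2.9]
opening: 0.406
```

>>> play_rows([
  [0,0,0,0,0,0,0.4],
  [0,0,0,0,0,0,0.2],
  [0,0,0,0,0,0,0.2],
  [0,0,0,0,0,0,0.2],
  [0,0,-8,0,0,0,0.2],
  [0,0,-20,0,0,0,0.1],
  [0,0,-35,0,0,0,0],
  [0,0,-40,0,0,0,0],
])

```text
t: 26.23
ee_pos: [0.535, -0.0549, 0.3281]
orientation: [0.925, 0.38, -0.002, -0.001]
wrist_force: [0.3, -0.7, 0.0]
opening: 0.997
```

>>> play_rows([
  [0,0,-25,0,0,0,0],
  [0,0,0,0,0,0,0],
  [0,0,0,0,0,0,0],
])

```text
t: 26.48
ee_pos: [0.5372, -0.0553, 0.3569]
orientation: [0.925, 0.38, 0.002, 0.001]
wrist_force: [0.2, -0.2, -0.1]
opening: 0.997
```

```bash
python3 -c "
from h import *
go(.428,-.303,.35)"
```

```text
t 26.48 pos [ 0.5372 -0.0553  0.3569] shift mm [-251.7   99.6    6.6] rot [ 0.004 -0.003 -0.007]
```

>>> play_rows([
  [-14,6,0,0,0,0,0],
  [-30,12,0,0,0,0,0],
  [-32,13,0,0,0,0,0],
  [-32,13,0,0,0,0,0],
  [-32,13,0,0,0,0,0],
  [-32,13,0,0,0,0,0],
  [-32,13,0,0,0,0,0],
  [-30,11,0,0,0,0,0],
])

```text
t: 27.15
ee_pos: [0.4342, -0.2877, 0.3521]
orientation: [0.925, 0.38, -0.001, -0.001]
wrist_force: [0.9, -0.9, 0.3]
opening: 0.999
```

>>> play_rows([
  [-18,6,0,0,0,0,0],
  [0,0,15,0,0,0,0],
  [0,0,20,0,0,0,0],
  [0,0,0,0,0,0,0],
  [0,0,0,0,0,0,0],
  [0,0,0,0,0,0,0],
])

```text
t: 27.65
ee_pos: [0.4271, -0.303, 0.3188]
orientation: [0.925, 0.38, -0.0, -0.0]
wrist_force: [0.2, -1.4, 0.3]
opening: 1.003
```

```bash
python3 -c "
from h import *
go(.428,-.303,.258)
s=get_image('scene'); cv2.imwrite('pics/c12.png',crop(s,230,60,160,150,5))"
```

```text
t 27.65 pos [ 0.4271 -0.303   0.3188] shift mm [ 0.7  0.7 60.8] rot [-0.001  0.    -0.006]
```

View pics/c12.png

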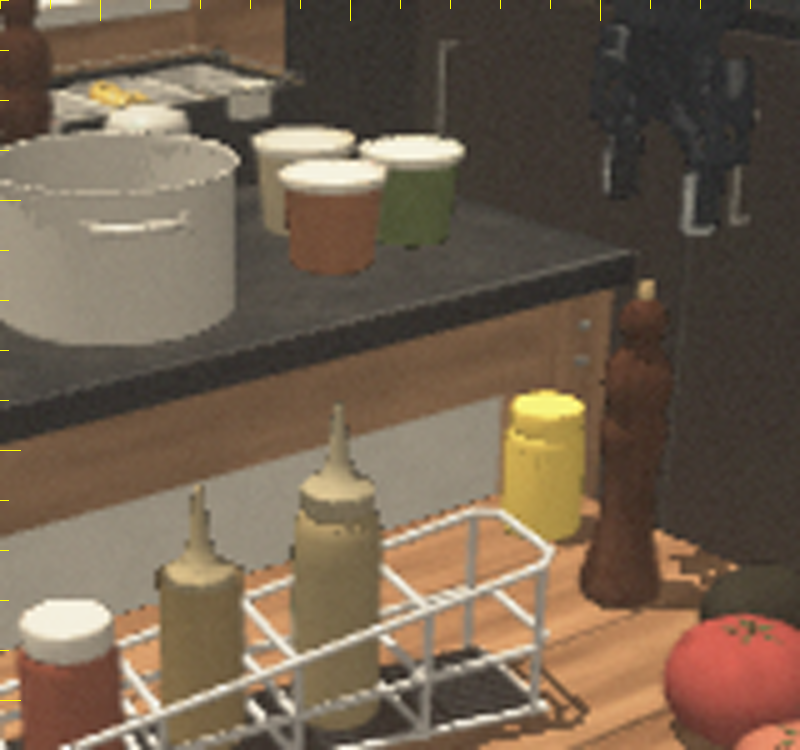

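Scene crop: both bottles and the jar stand upright in bays 1–3. The open jaws, midpoint (661,212), are above the mill's stud (648,285), a few mm towards −x. I shift 4 mm and descend.

>>> play_rows([
  [3,3,0,0,0,0,0],
  [0,0,20,0,0,0,0],
  [0,0,20,0,0,0,0],
  [0,0,14,0,0,0,0],
  [0,0,5,0,0,0,0],
  [0,0,0,0,0,0,0],
  [0,0,0,0,0,0,0.3],
  [0,0,0,0,0,0,0.6],
])

```text
t: 28.37
ee_pos: [0.4321, -0.3038, 0.2616]
orientation: [0.925, 0.38, 0.001, 0.001]
wrist_force: [0.4, 0.4, 0.2]
opening: 0.749
```

>>> play_rows([
  [0,0,0,0,0,0,0.8],
  [0,0,0,0,0,0,1],
  [0,0,0,0,0,0,1],
  [0,0,0,0,0,0,1],
  [0,0,0,0,0,0,1],
  [0,0,0,0,0,0,1],
  [0,0,0,0,0,0,1],
])

```text
t: 28.95
ee_pos: [0.4318, -0.3037, 0.2612]
orientation: [0.925, 0.38, 0.001, 0.001]
wrist_force: [-0.6, 0.7, 5.9]
opening: 0.304
```

```bash
python3 -c "
from h import *
go(.48,-.112,.272)
s=get_image('scene')
print(onz(s,297.4,202.4,.012), onz(s,230+202/5,60+737/5,.012))"
```

```text
t 28.95 pos [ 0.4318 -0.3037  0.2612] shift mm [ 169.  -102.6  -10.9] rot [ 0.002 -0.    -0.007]
[ 0.53438846 -0.05025141  0.012     ] [0.596143   0.00849095 0.012     ]
```

>>> play_rows([
  [0,0,-5,0,0,0,1],
  [0,0,-10,0,0,0,1],
  [0,0,-25,0,0,0,1],
  [0,0,-30,0,0,0,1],
  [0,0,-30,0,0,0,1],
  [0,0,-25,0,0,0,1],
  [0,0,-10,0,0,0,1],
  [0,0,0,0,0,0,1],
])

```text
t: 29.67
ee_pos: [0.4321, -0.304, 0.3985]
orientation: [0.925, 0.38, 0.001, 0.003]
wrist_force: [-0.1, -0.0, -2.4]
opening: 0.303
```

>>> play_rows([
  [11,-7,0,0,0,0,1],
  [20,-12,0,0,0,0,1],
  [24,-15,0,0,0,0,1],
  [24,-15,0,0,0,0,1],
  [24,-15,0,0,0,0,1],
  [24,-15,0,0,0,0,1],
  [20,-12,0,0,0,0,1],
  [15,-8,0,0,0,0,1],
])

```text
t: 30.33
ee_pos: [0.4767, -0.1162, 0.392]
orientation: [0.925, 0.38, -0.001, -0.002]
wrist_force: [0.5, -0.2, -2.3]
opening: 0.307
```

>>> play_rows([
  [7,-4,0,0,0,0,1],
  [0,0,0,0,0,0,1],
  [0,0,0,0,0,0,1],
  [0,0,0,0,0,0,1],
])

```text
t: 30.67
ee_pos: [0.4789, -0.1121, 0.394]
orientation: [0.925, 0.379, -0.001, -0.0]
wrist_force: [-0.8, -0.7, -2.8]
opening: 0.308
```

```bash
python3 -c "
from h import *
go(.48,-.112,.273);print(read_state()['opening'],read_state()['wrist_force'])"
```

```text
t 30.67 pos [ 0.4789 -0.1121  0.394 ] shift mm [  0.9   0.8 121. ] rot [-0.001  0.001 -0.007]
0.3076081797379178 [-0.77372838 -0.68641513 -2.83291461]
```

>>> play_rows([
  [1,1,0,0,0,0,1],
  [0,0,12,0,0,0,1],
  [0,0,20,0,0,0,1],
  [0,0,22,0,0,0,1],
  [0,0,22,0,0,0,1],
  [0,0,20,0,0,0,1],
  [0,0,12,0,0,0,1],
  [0,0,6,0,0,0,1],
])

```text
t: 31.33
ee_pos: [0.4796, -0.1115, 0.2779]
orientation: [0.925, 0.379, -0.001, -0.001]
wrist_force: [-0.9, -0.7, -3.1]
opening: 0.308
```

>>> play_rows([
  [0,0,1,0,0,0,1],
  [0,0,0,0,0,0,1],
  [0,0,0,0,0,0,1],
  [0,0,0,0,0,0,1],
])

```text
t: 31.67
ee_pos: [0.4814, -0.1116, 0.2814]
orientation: [0.925, 0.38, 0.001, 0.001]
wrist_force: [-0.4, -0.5, -2.8]
opening: 0.312
```

>>> play_rows([
  [0,0,3,0,0,0,1],
  [0,0,3,0,0,0,1],
  [0,0,1,0,0,0,1],
  [0,0,0,0,0,0,1],
  [0,0,0,0,0,0,1],
])

```text
t: 32.08
ee_pos: [0.4809, -0.1114, 0.2734]
orientation: [0.925, 0.38, 0.0, 0.0]
wrist_force: [-0.2, 0.3, 1.2]
opening: 0.304
```

>>> play_rows([
  [0,0,1,0,0,0,1],
  [0,0,0,0,0,0,1],
  [0,0,0,0,0,0,1],
])

```text
t: 32.33
ee_pos: [0.4814, -0.1115, 0.2733]
orientation: [0.925, 0.38, 0.001, 0.001]
wrist_force: [-0.5, 1.0, 6.4]
opening: 0.306
```

Contact on the pad at the expected height. Release, retreat, back away.

>>> play_rows([
  [0,0,0,0,0,0,0.5],
  [0,0,0,0,0,0,0.3],
  [0,0,0,0,0,0,0.2],
  [0,0,0,0,0,0,0.2],
  [0,0,0,0,0,0,0.2],
  [0,0,-10,0,0,0,0.2],
  [0,0,-25,0,0,0,0],
  [0,0,-35,0,0,0,0],
])

```text
t: 33.0
ee_pos: [0.4793, -0.1109, 0.34]
orientation: [0.925, 0.38, -0.002, -0.002]
wrist_force: [-0.1, 0.0, -0.0]
opening: 0.999
```

>>> play_rows([
  [0,0,-30,0,0,0,0],
  [-20,20,0,0,0,0,0],
  [-25,25,0,0,0,0,0],
  [-25,25,0,0,0,0,0],
  [-25,25,0,0,0,0,0],
  [-25,25,0,0,0,0,0],
  [0,0,0,0,0,0,0],
  [0,0,0,0,0,0,0],
])

```text
t: 33.67
ee_pos: [0.4792, -0.2828, 0.3721]
orientation: [0.926, 0.378, -0.0, -0.0]
wrist_force: [-0.3, 0.4, 0.9]
opening: 1.002
```

>>> play_rows([
  [-25,25,0,0,0,0,0],
  [-25,25,0,0,0,0,0],
  [-25,25,0,0,0,0,0],
  [0,0,0,0,0,0,0],
])

```text
t: 34.0
ee_pos: [0.4782, -0.3909, 0.3711]
orientation: [0.926, 0.378, -0.001, 0.0]
wrist_force: [-0.2, 0.1, -0.9]
opening: 1.001
```

```bash
python3 -c "
from h import *
go(.48,-.112,.273)
t=get_image('top');s=get_image('scene'); a=crop(s,205,80,150,140,3);b=crop(t,230,150,115,140,3); cv2.imwrite('pics/c13.png',np.hstack([a,b]))
for n,p in dict(b1=(.651,.063),b2=(.594,.004),b3=(.536,-.054),b4=(.479,-.113)).items(): print(n,np.round(proj(s,(*p,.012)),1),np.round(proj(t,(*p,.012)),1))
h=dict(jar=(.106,.651,.063),small=(.170,.594,.004),large=(.208,.536,-.054),mill=(.229,.479,-.113))
for n,(z,x,y) in h.items(): print(n,'top',np.round(proj(s,(x,y,z)),1),np.round(proj(t,(x,y,z)),1))"
```

```text
t 34.0 pos [ 0.4782 -0.3909  0.3711] shift mm [ 196.9 -197.7   97.9] rot [-0.     0.002 -0.009]
b1 [245.  212.4] [262.8 190.7]
b2 [271.7 206.8] [281.6 208.1]
b3 [297.4 201.7] [300.4 226.1]
b4 [321.7 196.6] [319.7 243.9]
jar top [243.3 183. ] [261.6 183.3]
small top [270.6 156.9] [281.4 196.8]
large top [298.3 139.8] [302.6 214. ]
mill top [325.  128.6] [325.1 232.9]
```

View pics/c13.png

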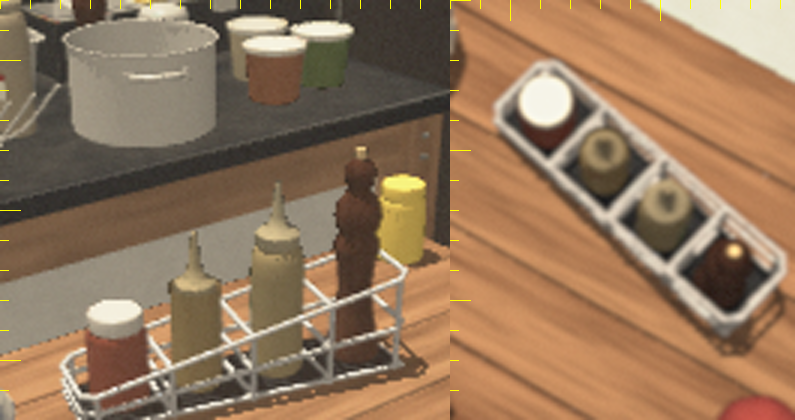

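Final picture: all four stand upright in bays 1–4 in height order. Their tops in both views (scene (243,184), (270,157), (298,141), (325,130)) are within about 1.5 px of those predicted for the bay centres, and the gripper is clear.

```bash
python3 -c "
from h import *
s=read_state();print(s['joint_velocities'].round(3),s['wrist_force'].round(1));print(sign_off())"
```

```text
[ 0.031 -0.032  0.022  0.007  0.004  0.007] [ 0.3  1.  -0. ]
the job is handed in; nothing more can be done
None
```

I put the spice jar, small squeeze bottle, large squeeze bottle and pepper mill into bays 1 to 4 in height order, shortest at the low end. I handed in at about 34 s of the 112 s allowed; no verdict was reported.

- **Last check:** the final pictures show all four upright. Their tops are within about 1.5 px (roughly 5 mm) of where they should be for the bay centres. Each item met its pad at the expected height when lowered, and the gripper was well clear at the end.
- **Regrips:** I regripped the jar once and the small bottle twice, because the first grips were too high or caught the bottle's shoulder. Neither tipped.
- **Disagreement:** the two cameras differed by about 5 mm on the caddy's position, so I used the average of the two.
- **Not measured:** I did not re-measure the ramekin and bowl at the end. The arm never worked low beside either of them, and no contact force showed up.
- **Picture count:** I viewed 15 pictures, one past the budget of 14.

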